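# Clear the clamping fixture and start its strap screw

### The job

A can of parts has been parked on the work rest of the clamping fixture, in the way of the hand at the strap's clamp screw: lift it off by its handle, set it down upright on the bench right beside the fixture, without dropping or tipping it, and let go of it. Then start the clamp screw in its threaded boss: turn it backward (anticlockwise seen from above) just until it drops off the end of the thread, and from there forward (clockwise) one turn and no further. Finish while still gripping the screw's head, holding it started so that a colleague can slip the work under the strap, and leave everything else on the bench where it lies.

Things in the scene. Friction and masses are not known exactly. Their poses are not given: they have to be found in the camera images.
- fixture: Clamping fixture bolted to the bench. Origin on the bench under the clamp screw's axis; z up, y along the strap to the work rest. Base plate 12 mm thick, x -65..65, y -75..140 mm; round threaded boss 50 mm across, mouth at z 54; steel strap round the screw's neck, 36 mm wide, top at z 88, y -69..42. The bench past the plate, y 140..270, x -65..65 mm, is clear for setting down.
- rest_top (a point): Centre of the work rest's flat round top (90 mm across), 50 mm above the bench, at y = 92 mm of the fixture.
- can: Open stainless can of small turned parts, 80 mm across and 75 mm high, about 0.3 to 0.65 kg, standing on the work rest at the start. Origin at the centre of its underside, z up. A stiff arched handle spans it along its y axis.
- can_handle (a point): Middle of the handle's straight top bar: a round bar 10 mm thick, 60 mm long along the can's y axis, its centre 125 mm above the can's underside and 50 mm above its rim.
- screw_head (a point): Centre of the top face of the clamp screw's head, on its upright axis. Knurled round steel head, 36 mm across, 30 mm high (grip it across any diameter), on a 20 mm neck. Its top is 148 mm above the bench when screw_lift is 0. The screw (0.4 kg) is captive: it can only turn and move up and down.
- screw (a joint): Angle of the screw, rad; grows clockwise from above (forward, in), no stops. Right-hand two-start thread, 12 mm per turn, turns easily (under 0.2 Nm). Starts loose on the boss's first thread, at 0.5 to 2.4; turned backward it climbs 12 mm per turn until just past 0 (by -0.15), where the thread ends and it falls 6 mm unless held up (again each pi further back). It stays where let go.
- screw_lift (a joint): Height of the screw along its axis, m: 0 with its first thread on the very top of the boss's thread, -0.006 just after the drop, -0.018 one turn forward from there; stops at -0.024 and +0.004. Until it is in the thread only its weight keeps it down.
- spanner: Open-ended spanner, 180 mm, lying behind the fixture; a bystander. Origin at its middle, underside.
- blanks: Stack of aluminium plate blanks, 80 x 50 x 12 mm, lying in front of the fixture; a bystander. Origin at the centre of its underside.
- gauge: Steel setting block, 30 x 18 x 40 mm, standing on the fixture's base plate near the strap's heel; a bystander. Origin at the centre of its underside.
- caliper: Digital caliper, 230 mm, lying towards the back of the bench; a bystander. Origin near its middle, underside.
- solvent: Plastic bottle, 60 mm across and 150 mm high, on the left of the bench; a bystander. Origin at the centre of its underside.
- parts_bin: Open grey bin of turned parts, 150 x 110 x 60 mm, on the right of the bench; a bystander. Origin at the centre of its underside.
- driver: Screwdriver, 200 mm, lying at the right front of the bench; a bystander. Origin at its middle, underside.

How it is judged:
By the outcome, as a careful person would: the job done as asked, in the order asked, and still so for the second after the job is handed in, while the arm keeps its last pose, push and grip.
It also fails if it takes over 69 s, if anything falls off the work surface, if the arm or the gripper's body presses on something with over 40 N, if the wrist force passes 120 N, or if a joint passes its speed limit or range.

### The arm

A 6-joint arm with a two-finger parallel gripper is mounted at the origin on the work surface. World frame = base frame: x ahead of the robot, y to its left, z up, the work surface at z = 0. Lengths are in m, angles in rad, forces in N, time in s.
With the tool pointing down it reaches from about 0.375 to 0.9 m from the base axis. Payload 3.1 kg.
Tool frame: the origin (TCP) lies between the finger pads; the fingertips stand 17 mm ahead of it and the grasp point (between the pads) lies 2 mm behind it; z points along the fingers, y is the line along which they close (so a half turn about z gives the same grasp; the last joint's range is limited). The gripper opens to 85 mm and grips with 20 to 120 N. Pads are 22 mm wide; open, the fingers measure 114 mm over their backs; the gripper's body (76 mm by 85 mm) begins 54 mm behind the grasp point. The pads swing forward as they close: fully open they stand 13 mm farther back than shut.
Start: joints at [-1.377, 0.527, 1.433, -0, 1.181, -0.178], TCP at [0.228, -0.582, 0.248] pointing down, gripper open.
Joint ranges: [-3.08, 3.08], [-0.75, 2.2], [0.22, 2.44], [-1.43, 4.57], [0, 2.65], [-2.85, 2.85]. Speed limits (rad/s): [2.79, 2.79, 3.14, 3.14, 3.14, 3.14].

### API

Orientations are given as a unit quaternion [x, y, z, w].
In Python, from station import sense, vision, order gives the robot as it stands.
- The arm moves only by the shell command python3 -m crank 'ROWS' [OPENING] [FORCE]. ROWS is JSON, a list of rows, each an object with "dp": the shift along the world's x, y, z in units of 30 mm (1.0 is 30 mm), a list of three; "angular": the turn, a rotation vector about the world's x, y, z in degrees, a list of three. In form: [{"dp": [dx, dy, dz], "angular": [ax, ay, az]}, ...]. A call has 1 to 20 rows; each row shifts and turns the commanded pose from where the row before left it; what a row does not reach is not made up. A row lasts 1/10 s, in which the tool goes at most 50 mm and 8.59 degrees, less where a joint would pass 70% of its speed; a pose out of reach is approached as far as the arm can. A call is refused whole if a number of a shift passes 1 or a number of a turn 8.59, either way. A call with a gripper value outside its range is refused whole. OPENING is the closure, from 0 (fully open) to 1 (shut), set as the call begins (- or left out, the last holds). The fingers move at their own pace and stop on an object; FORCE is the grip in N (left out, the last holds). Time passes only in rows, so rows that do not move let the fingers close. It gives the time, the measured TCP pose, the force, the opening and the grip force at its end, in the units of the state.
- sense(): the state, without advancing time (a new reading comes with each control period).
- vision.snapshot(name): name is "side" or "top"; returns a dict with "image" (400x640x3 uint8, blue, green, red), "range_z" (400x640 float32, m along the optical axis (not along the pixel's ray), 0 where there is no reading), "mtx" (3x3 intrinsics, pixels), "dist" ([k1, k2, p1, p2, k3] as OpenCV has them; the pictures are not rectified), "pose" (4x4, takes a point from camera to world coordinates). Camera axes: x right, y down, z forward; pixel columns grow to the right and rows downward; lengths in m; the calibration is good to about 2 mm. A picture is of the moment at which its call begins.
- order.sign_off(): hands the job in; it is judged then, once.
The state is a dict: "t": time; "q": joint angles; "qd": joint speeds; "tau": joint torques, N m; "tcp_pos": TCP position; "tool_rot": TCP orientation; "force": force on the tool from outside, world axes, zero at the start; "ft_torque": the same for the moment, N m; "finger_gap": opening from 0.0 (shut) to 1.0 (fully open); "gripper_force": force on a finger pad.
Only numpy, scipy, OpenCV 4.12 (cv2) and the standard library are available. Lean on these libraries where they do the work, as an engineer would, in place of code of your own. Each camera call takes 0.05 s, during which the arm holds its last target. There are 200 camera calls.

## Working session

There is one attempt and no reset: what is moved stays moved. The work goes in short steps, Python scripts to look and compute and a shell command to move; the robot and the scene stay as the last step left them, time stands still between calls to the robot, and variables do not carry over. Pictures are saved under pics/ and viewed, at most 10 in all, crops included, and the job is handed in when it is done.

```bash
ls; mkdir -p pics; python3 - <<'E'
from station import sense, vision
import cv2,numpy as np
s=sense(); print({k:np.round(v,3) for k,v in s.items()})
for n in("side","top"):
    d=vision.snapshot(n); cv2.imwrite(f"pics/{n}0.png",d["image"]); np.savez(f"{n}0.npz",**d); print(n,d["mtx"].round(1).tolist(),np.round(d["dist"],3),d["pose"].round(3).tolist())
E
```

```text
pics
{'t': np.float64(0.0), 'q': array([-1.377,  0.528,  1.434, -0.   ,  1.181, -0.179]), 'qd': array([-0.   , -0.001, -0.   ,  0.001,  0.   , -0.   ]), 'tau': array([ 0.0000e+00, -4.4235e+01, -1.7803e+01, -0.0000e+00,  8.0000e-03,
       -0.0000e+00]), 'tcp_pos': array([ 0.227, -0.581,  0.247]), 'tool_rot': array([ 0.983,  0.185, -0.   , -0.001]), 'force': array([-0.256,  0.2  , -0.973]), 'ft_torque': array([-0.005,  0.024,  0.017]), 'gripper_force': np.float64(0.0), 'finger_gap': np.float64(0.999)}
side [[455.0, 0.0, 317.4], [0.0, 455.0, 199.8], [0.0, 0.0, 1.0]] [-0.073  0.     0.     0.     0.   ] [[-0.993, -0.086, 0.086, 0.455], [-0.12, 0.585, -0.802, 1.177], [0.018, -0.806, -0.591, 0.967], [0.0, 0.0, 0.0, 1.0]]
top [[416.9, 0.0, 319.8], [0.0, 416.9, 200.3], [0.0, 0.0, 1.0]] [0.027 0.    0.    0.    0.   ] [[0.013, -0.995, 0.102, 0.449], [-1.0, -0.012, 0.009, -0.025], [-0.008, -0.102, -0.995, 1.301], [0.0, 0.0, 0.0, 1.0]]
```

View pics/top0.png

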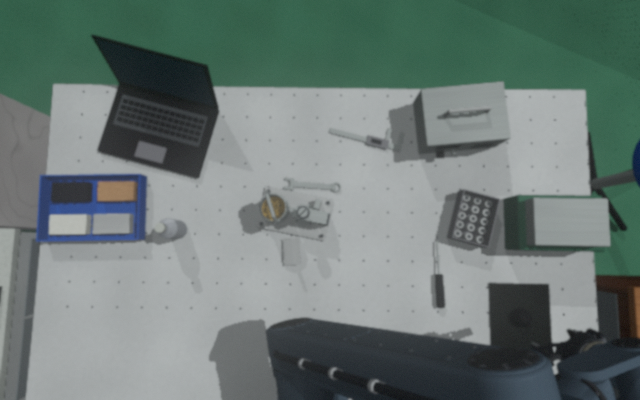

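View pics/side0.png

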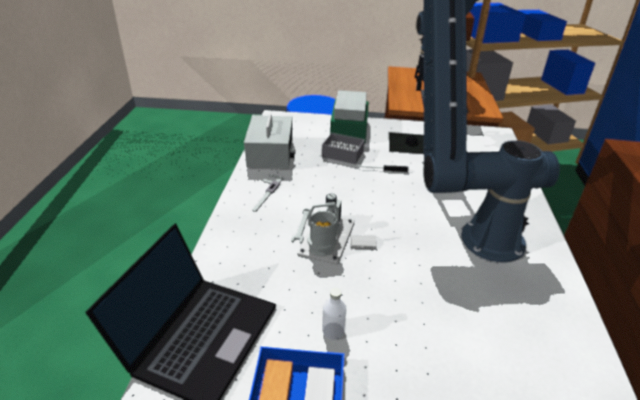

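Top view: the can is at about (271,206), the screw head at (303,212), and the fixture's y axis points left in the image (world +y). Side view: the can is at (322,228), the screw head at (332,203). I'll view enlarged crops of both.

```bash
cat > h.py <<'E'
import cv2,numpy as np
from station import sense,vision
def load(n): return dict(np.load(n+".npz"))
def ray(d,uv):
    p=cv2.undistortPoints(np.float32(uv).reshape(-1,1,2),d["mtx"],d["dist"]).reshape(-1,2)
    r=np.c_[p,np.ones(len(p))]@d["pose"][:3,:3].T
    return d["pose"][:3,3],r
def onz(d,uv,z):
    o,r=ray(d,uv); return o+r*((z-o[2])/r[:,2])[:,None]
def cloud(d,u0,v0,u1,v1):
    g=np.stack(np.meshgrid(np.arange(u0,u1),np.arange(v0,v1)),-1).reshape(-1,2)
    o,r=ray(d,g); z=d["range_z"][g[:,1],g[:,0]]; k=z>0
    return (o+r*z[:,None])[k],g[k]
def proj(d,P):
    T=np.linalg.inv(d["pose"]); return cv2.projectPoints(np.float64(P).reshape(-1,1,3),cv2.Rodrigues(T[:3,:3])[0],T[:3,3],d["mtx"],d["dist"])[0].reshape(-1,2)
def grab(tag):
    o={}
    for n in("side","top"):
        o[n]=vision.snapshot(n); np.savez(n+tag,**o[n])
    return o
def crop(d,u0,v0,u1,v1,s): return cv2.resize(d["image"][v0:v1,u0:u1],None,fx=s,fy=s,interpolation=cv2.INTER_CUBIC)
E
python3 - <<'E'
from h import *
t,s=load("top0"),load("side0")
a=crop(t,235,170,345,270,7)
b=crop(s,280,180,390,270,6)
cv2.imwrite("pics/ct.png",cv2.resize(a,(660,600)));cv2.imwrite("pics/cs.png",b)
for n,d,r in(("top",t,(235,170,345,270)),("side",s,(280,180,390,270))):
    P,g=cloud(d,*r)
    for lo,hi in((.165,.18),(.14,.155),(.12,.135),(.08,.095),(.045,.06)):
        k=(P[:,2]>lo)&(P[:,2]<hi)
        if k.sum(): print(n,lo,k.sum(),P[k].mean(0).round(4),P[k].min(0).round(3),P[k].max(0).round(3),g[k].mean(0).round(1))
E
```

```text
top 0.165 59 [0.5464 0.1197 0.1764] [0.513 0.106 0.165] [0.587 0.135 0.18 ] [270.  206.5]
top 0.14 137 [0.5342 0.0366 0.1472] [0.506 0.017 0.141] [0.589 0.13  0.154] [301.1 212.1]
top 0.12 96 [0.5464 0.1182 0.1255] [0.509 0.015 0.121] [0.589 0.161 0.133] [272.8 208. ]
top 0.08 568 [0.5388 0.0585 0.0874] [ 0.505 -0.036  0.08 ] [0.586 0.158 0.095] [294.8 212. ]
top 0.045 164 [0.5448 0.036  0.0522] [ 0.504 -0.042  0.046] [0.595 0.153 0.06 ] [303.1 211. ]
side 0.165 90 [0.5515 0.1247 0.175 ] [0.511 0.111 0.165] [0.586 0.14  0.18 ] [323.  204.8]
side 0.14 96 [0.5416 0.0629 0.146 ] [0.508 0.018 0.14 ] [0.594 0.141 0.154] [328.1 200.9]
side 0.12 124 [0.5484 0.1142 0.1249] [0.507 0.032 0.12 ] [0.594 0.163 0.135] [323.9 216.4]
side 0.08 244 [0.5425 0.0961 0.0878] [ 0.506 -0.033  0.08 ] [0.588 0.164 0.095] [326.  222.7]
side 0.045 177 [0.5512 0.1398 0.051 ] [ 0.505 -0.036  0.045] [0.597 0.169 0.06 ] [321.4 240.7]
```

View pics/ct.png

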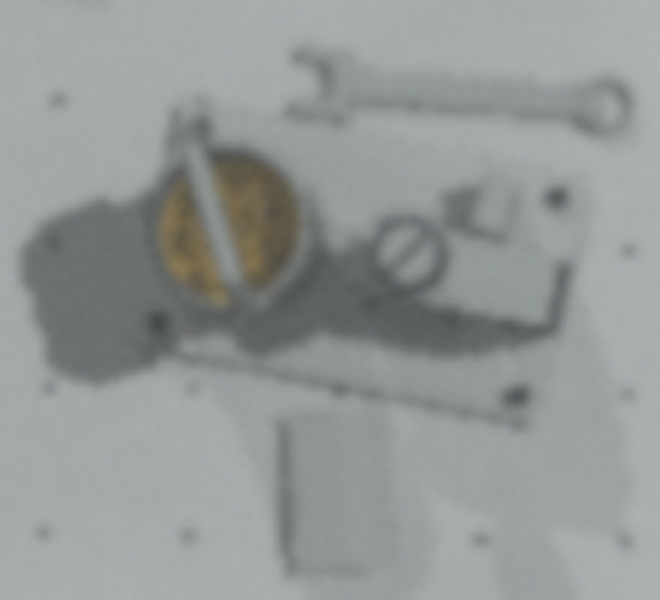

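View pics/cs.png

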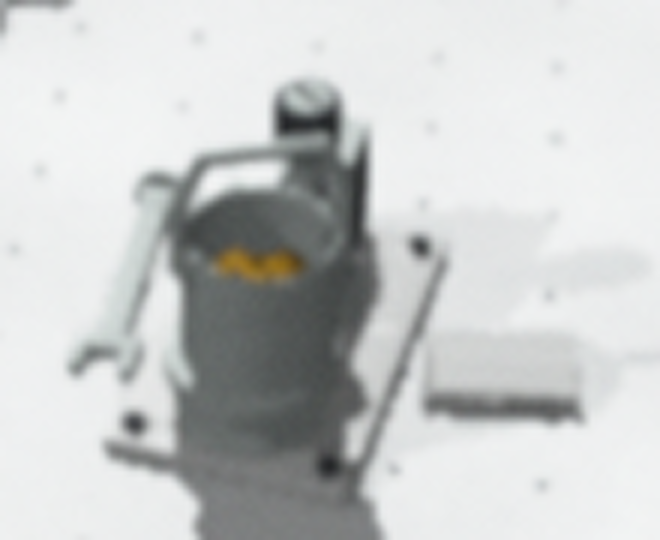

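The top crop (6x) shows the screw head at (411,252), i.e. pixel (303.5,212). The handle bar runs from about (192,130) to (240,288), and the plate's front edge from (175,352) to (520,425). The side crop shows the bar clear above the rim and the head standing behind the can.

```bash
python3 - <<'E'
from h import *
t,s=load("top0"),load("side0")
c=lambda p:(np.float32(p)/6+np.float32([235,170])-.42)
h=onz(t,[c((411,252))],.146)[0]; print("head top",h.round(4))
sd=lambda p:(np.float32(p)/6+np.float32([280,180])-.42)
print("head side",onz(s,[sd((308,101))],.146).round(4))
e=onz(t,[c((175,352)),c((520,425))],.012); d=e[0]-e[1]; print("fixture y dir ang",np.degrees(np.arctan2(d[1],d[0])))
for n,dd,r in(("top",t,(255,185,290,225)),("side",s,(300,195,345,215))):
    P,g=cloud(dd,*r); k=(P[:,2]>.168)&(P[:,2]<.188); Q=P[k]; m=Q[:,:2].mean(0); w=np.linalg.svd(Q[:,:2]-m)[2][0]
    al=(Q[:,:2]-m)@w; print(n,k.sum(),"bar",m.round(4),"mid",(m+w*(al.max()+al.min())/2).round(4),"len",np.ptp(al).round(3),np.degrees(np.arctan2(w[1],w[0])).round(1),np.percentile(Q[:,2],[10,50,90]).round(4))
    P,g=cloud(dd,255,185,345,235); 
    for nm,lo,hi in(("head",.138,.154),("strap",.08,.095)):
        k=(P[:,2]>lo)&(P[:,2]<hi)&(np.hypot(*(P[:,:2]-h[:2]).T)<(.014 if nm=="head" else .07))&(P[:,1]<h[1]+.02); print(n,nm,k.sum(),np.median(P[k][:,2]).round(4),P[k].std(0).round(4)[2])
# ochre contents ellipse -> can centre
hsv=cv2.cvtColor(t["image"],cv2.COLOR_BGR2HSV)
m=cv2.inRange(hsv,(12,70,60),(32,255,255)); m[:,:240]=0;m[:,310:]=0;m[:180]=0;m[240:]=0
uv=np.argwhere(m)[:,::-1]; print("parts",len(uv),onz(t,[uv.mean(0)],.10).round(4))
E
```

```text
head top [0.5359 0.0312 0.146 ]
head side [[0.5356 0.0395 0.146 ]]
fixture y dir ang 78.84525102739792
top 100 bar [0.548  0.1205] mid [0.549  0.1209] len 0.078 -161.4 [0.1748 0.1793 0.1825]
top head 79 0.1477 0.0021
top strap 248 0.0889 0.0023
side 88 bar [0.5504 0.1243] mid [0.5496 0.124 ] len 0.073 18.6 [0.171  0.1762 0.1796]
side head 37 0.1456 0.0015
side strap 58 0.0868 0.003
parts 157 [[0.5473 0.1263 0.1   ]]
```

```bash
python3 -m crank '[{"dp":[0.45,0.98,0],"angular":[0,0,-1]},{"dp":[0.45,0.98,0],"angular":[0,0,-1]},{"dp":[0.45,0.98,0],"angular":[0,0,-0.7]},{"dp":[0.45,0.98,0],"angular":[0,0,0]},{"dp":[0.45,0.98,0],"angular":[0,0,0]},{"dp":[0.45,0.98,0],"angular":[0,0,0]},{"dp":[0.45,0.98,0],"angular":[0,0,0]},{"dp":[0.45,0.98,0],"angular":[0,0,0]},{"dp":[0.45,0.98,0],"angular":[0,0,0]},{"dp":[0.45,0.98,0],"angular":[0,0,0]},{"dp":[0.45,0.98,0],"angular":[0,0,0]},{"dp":[0.45,0.98,0],"angular":[0,0,0]},{"dp":[0.45,0.98,0],"angular":[0,0,0]},{"dp":[0.45,0.98,0],"angular":[0,0,0]},{"dp":[0.45,0.98,0],"angular":[0,0,0]},{"dp":[0.45,0.98,0],"angular":[0,0,0]},{"dp":[0.45,0.98,0],"angular":[0,0,0]},{"dp":[0.45,0.98,0],"angular":[0,0,0]},{"dp":[0.45,0.98,0],"angular":[0,0,0]},{"dp":[0.45,0.98,0],"angular":[0,0,0]}]' && python3 -m crank '[{"dp":[0.45,0.98,0],"angular":[0,0,0]},{"dp":[0.45,0.98,0],"angular":[0,0,0]},{"dp":[0.45,0.98,0],"angular":[0,0,0]},{"dp":[0.4,0.9,0],"angular":[0,0,0]},{"dp":[0,0,0],"angular":[0,0,0]},{"dp":[0,0,0],"angular":[0,0,0]}]'; python3 - <<'E'
from h import *
o=grab("1"); print(sense()["q"].round(3))
cv2.imwrite("pics/s1.png",crop(o["side"],280,130,390,260,4))
E
```

```text
t: 2.1
tcp_pos: [0.4978, 0.0073, 0.2481]
tool_rot: [0.987, 0.162, -0.0, -0.0]
force: [-0.5, 0.2, -0.6]
finger_gap: 0.998
gripper_force: 0.0
t: 2.7
tcp_pos: [0.5496, 0.1215, 0.2477]
tool_rot: [0.987, 0.163, -0.001, 0.0]
force: [0.7, 0.1, -0.6]
finger_gap: 0.999
gripper_force: 0.0
[ 0.017  0.444  1.591 -0.     1.108  1.263]
```

View pics/s1.png

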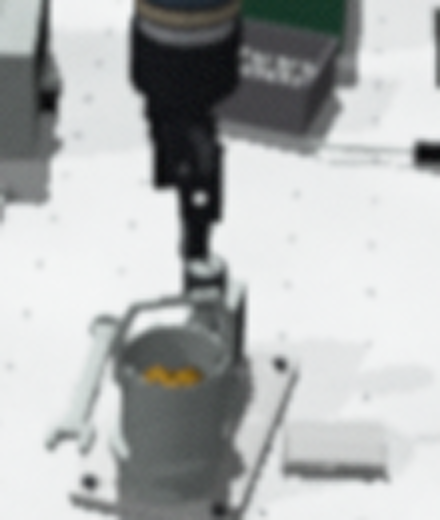

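The near finger's tip is at crop (197,258) and the bar's middle at about (168,302). That offset matches the near finger being about 50 mm along the closing direction, so the alignment is good. I'll descend and grip.

```bash
python3 -m crank '[{"dp":[0,0.03,-0.6],"angular":[0,0,0]},{"dp":[0,0,-0.6],"angular":[0,0,0]},{"dp":[0,0,-0.6],"angular":[0,0,0]},{"dp":[0,0,-0.4],"angular":[0,0,0]},{"dp":[0,0,-0.3],"angular":[0,0,0]},{"dp":[0,0,0],"angular":[0,0,0]}]' && python3 -m crank '[{"dp":[0,0,0],"angular":[0,0,0]},{"dp":[0,0,0],"angular":[0,0,0]},{"dp":[0,0,0],"angular":[0,0,0]},{"dp":[0,0,0],"angular":[0,0,0]},{"dp":[0,0,0],"angular":[0,0,0]},{"dp":[0,0,0],"angular":[0,0,0]},{"dp":[0,0,0],"angular":[0,0,0]},{"dp":[0,0,0],"angular":[0,0,0]},{"dp":[0,0,0],"angular":[0,0,0]},{"dp":[0,0,0],"angular":[0,0,0]}]' 1 60
```

```text
t: 3.4
tcp_pos: [0.5494, 0.1215, 0.1723]
tool_rot: [0.987, 0.162, -0.001, -0.0]
force: [-0.3, -0.3, -0.3]
finger_gap: 1.001
gripper_force: 0.0
t: 4.4
tcp_pos: [0.5506, 0.1219, 0.1737]
tool_rot: [0.987, 0.162, 0.0, 0.0]
force: [0.5, -2.0, 4.5]
finger_gap: 0.09
gripper_force: 58.6
```

```bash
python3 -m crank '[{"dp":[0,0,0.1],"angular":[0,0,0]},{"dp":[0,0,0.2],"angular":[0,0,0]},{"dp":[0,0,0.3],"angular":[0,0,0]},{"dp":[0,0,0.3],"angular":[0,0,0]},{"dp":[0,0,0.1],"angular":[0,0,0]},{"dp":[0,0,0],"angular":[0,0,0]},{"dp":[0,0,0],"angular":[0,0,0]},{"dp":[0,0,0],"angular":[0,0,0]}]' ; python3 - <<'E'
from h import *
o=grab("2"); s=sense();print(s["ft_torque"])
cv2.imwrite("pics/s2.png",crop(o["side"],280,130,390,260,4))
E
```

```text
t: 5.2
tcp_pos: [0.5498, 0.1221, 0.203]
tool_rot: [0.987, 0.162, -0.0, -0.0]
force: [-0.3, 0.5, -3.8]
finger_gap: 0.096
gripper_force: 58.4
[-0.00140327  0.00867963  0.05000416]
```

View pics/s2.png

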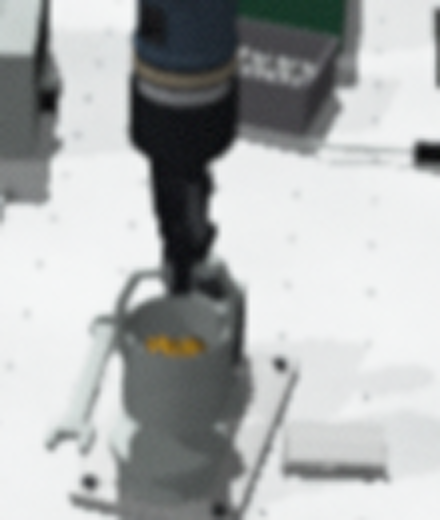

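The can has been lifted clear and hangs upright: its underside is at crop row 420 above its shadow, and the load is about 4 N. Next I'll carry it 105 mm along the fixture's y axis and lower it.

```bash
python3 -m crank '[{"dp":[0.04,0.2,0],"angular":[0,0,0]},{"dp":[0.08,0.4,0],"angular":[0,0,0]},{"dp":[0.1,0.5,0],"angular":[0,0,0]},{"dp":[0.1,0.5,0],"angular":[0,0,0]},{"dp":[0.1,0.5,0],"angular":[0,0,0]},{"dp":[0.1,0.5,0],"angular":[0,0,0]},{"dp":[0.08,0.4,0],"angular":[0,0,0]},{"dp":[0.06,0.3,0],"angular":[0,0,0]},{"dp":[0.02,0.13,0],"angular":[0,0,0]},{"dp":[0,0,0],"angular":[0,0,0]},{"dp":[0,0,-0.3],"angular":[0,0,0]},{"dp":[0,0,-0.5],"angular":[0,0,0]},{"dp":[0,0,-0.5],"angular":[0,0,0]},{"dp":[0,0,-0.5],"angular":[0,0,0]},{"dp":[0,0,-0.4],"angular":[0,0,0]},{"dp":[0,0,-0.2],"angular":[0,0,0]},{"dp":[0,0,-0.1],"angular":[0,0,0]},{"dp":[0,0,0],"angular":[0,0,0]}]' && python3 -m crank '[{"dp":[0,0,-0.03],"angular":[0,0,0]},{"dp":[0,0,-0.03],"angular":[0,0,0]},{"dp":[0,0,-0.03],"angular":[0,0,0]},{"dp":[0,0,-0.03],"angular":[0,0,0]},{"dp":[0,0,0],"angular":[0,0,0]}]'
```

```text
t: 7.1
tcp_pos: [0.5706, 0.2248, 0.1281]
tool_rot: [0.987, 0.162, -0.0, 0.0]
force: [-0.8, 0.1, -3.0]
finger_gap: 0.093
gripper_force: 58.5
t: 7.6
tcp_pos: [0.5705, 0.225, 0.1247]
tool_rot: [0.987, 0.162, -0.0, 0.0]
force: [1.0, 0.2, -4.2]
finger_gap: 0.096
gripper_force: 58.5
```

```bash
python3 -m crank '[{"dp":[0,0,-0.03],"angular":[0,0,0]},{"dp":[0,0,0],"angular":[0,0,0]},{"dp":[0,0,0],"angular":[0,0,0]}]'; python3 -m crank '[{"dp":[0,0,-0.03],"angular":[0,0,0]},{"dp":[0,0,0],"angular":[0,0,0]},{"dp":[0,0,0],"angular":[0,0,0]}]'
```

```text
t: 7.9
tcp_pos: [0.5706, 0.225, 0.1238]
tool_rot: [0.987, 0.162, -0.0, -0.0]
force: [0.7, 0.0, -3.5]
finger_gap: 0.087
gripper_force: 58.5
t: 8.2
tcp_pos: [0.571, 0.2247, 0.1236]
tool_rot: [0.987, 0.162, 0.001, 0.0]
force: [-0.9, -2.6, 3.3]
finger_gap: 0.094
gripper_force: 59.1
```

Contact shows as +3.3 N, so the can is standing on the bench. I'll release it and rise.

```bash
python3 -m crank '[{"dp":[0,0,0],"angular":[0,0,0]},{"dp":[0,0,0],"angular":[0,0,0]},{"dp":[0,0,0],"angular":[0,0,0]},{"dp":[0,0,0],"angular":[0,0,0]},{"dp":[0,0,0],"angular":[0,0,0]},{"dp":[0,0,0],"angular":[0,0,0]},{"dp":[0,0,0],"angular":[0,0,0]},{"dp":[0,0,0],"angular":[0,0,0]}]' 0 && python3 -m crank '[{"dp":[0,0,0.3],"angular":[0,0,0]},{"dp":[0,0,0.6],"angular":[0,0,0]},{"dp":[0,0,0.8],"angular":[0,0,0]},{"dp":[0,0,0.8],"angular":[0,0,0]},{"dp":[0,0,0.6],"angular":[0,0,0]},{"dp":[0,0,0.3],"angular":[0,0,0]},{"dp":[0,0,0],"angular":[0,0,0]}]'; python3 - <<'E'
from h import *
o=grab("3"); t,s=o["top"],o["side"]; print(sense()["q"].round(3))
cv2.imwrite("pics/s3.png",np.hstack([crop(s,270,150,390,280,4),cv2.resize(crop(t,235,170,345,270,3),(330,520))]))
h=np.array([.5359,.035])
for n,d,r in(("top",t,(285,190,345,235)),("side",s,(300,175,370,250))):
    P,g=cloud(d,*r); R=np.hypot(*(P[:,:2]-h).T)
    k=(P[:,2]>.138)&(P[:,2]<.154)&(R<.03); print(n,k.sum(),P[k].mean(0).round(4),((P[k].max(0)+P[k].min(0))/2).round(4),np.ptp(P[k],0).round(3),np.median(P[k&(R<.014)][:,2]))
    k=(P[:,2]>.08)&(P[:,2]<.094)&(R<.07); print("strap",k.sum(),np.median(P[k][:,2]))
    k=(abs(P[:,2]-.012)<.01)&(R<.07); print("plate",k.sum(),np.median(P[k][:,2]))
E
```

```text
t: 9.0
tcp_pos: [0.5706, 0.225, 0.1229]
tool_rot: [0.987, 0.162, -0.0, -0.0]
force: [0.1, -0.3, 0.4]
finger_gap: 1.002
gripper_force: 0.0
t: 9.7
tcp_pos: [0.5714, 0.2252, 0.2268]
tool_rot: [0.987, 0.162, 0.002, -0.0]
force: [0.7, 0.5, -1.0]
finger_gap: 1.001
gripper_force: 0.0
[0.194 0.538 1.488 0.    1.116 1.439]
top 130 [0.5341 0.0332 0.1471] [0.5348 0.0343 0.1465] [0.034 0.034 0.014] 0.14748191493391205
strap 307 0.08864321448939405
plate 821 0.013169286223728482
side 76 [0.5353 0.0378 0.1446] [0.5353 0.0376 0.1447] [0.032 0.037 0.011] 0.14536175944099483
strap 161 0.08622610391008245
plate 356 0.011135288236407526
```

View pics/s3.png

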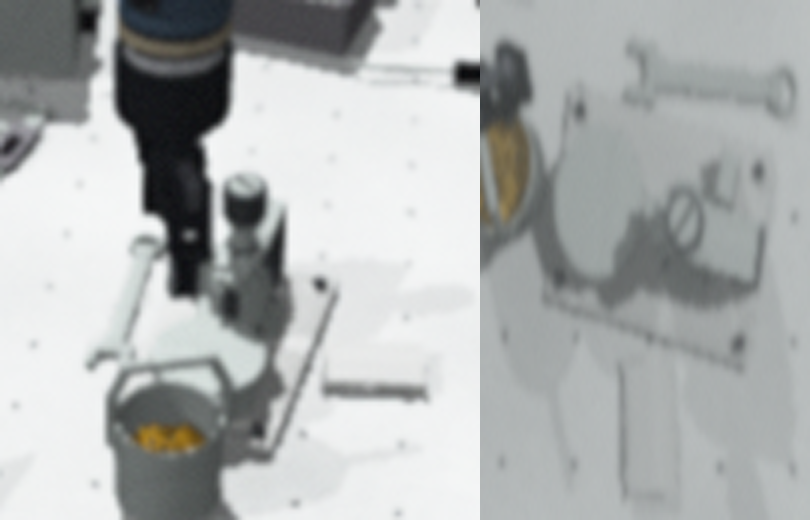

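The can stands upright beside the plate, with its handle at crop (170,365) and its rim at (165,405). The head is unobstructed at (245,185). It sits about 59 mm above the strap top, so the lift is about -1 mm and the angle roughly 0.5–0.7. Next I'll move over the head and grip it.

```bash
python3 -m crank '[{"dp":[-0.08,-0.4,0],"angular":[0,0,0]},{"dp":[-0.15,-0.8,0],"angular":[0,0,0]},{"dp":[-0.15,-0.8,0],"angular":[0,0,0]},{"dp":[-0.18,-0.9,0],"angular":[0,0,0]},{"dp":[-0.18,-0.9,0],"angular":[0,0,0]},{"dp":[-0.15,-0.8,0],"angular":[0,0,0]},{"dp":[-0.15,-0.8,0],"angular":[0,0,0]},{"dp":[-0.1,-0.6,0],"angular":[0,0,0]},{"dp":[-0.05,-0.36,0],"angular":[0,0,0]},{"dp":[0,0,-0.6],"angular":[0,0,0]},{"dp":[0,0,-0.7],"angular":[0,0,0]},{"dp":[0,0,-0.7],"angular":[0,0,0]},{"dp":[0,0,-0.6],"angular":[0,0,0]},{"dp":[0,0,-0.4],"angular":[0,0,0]},{"dp":[0,0,-0.13],"angular":[0,0,0]},{"dp":[0,0,0],"angular":[0,0,0]}]' && python3 -m crank '[{"dp":[0,0,0],"angular":[0,0,0]},{"dp":[0,0,0],"angular":[0,0,0]},{"dp":[0,0,0],"angular":[0,0,0]},{"dp":[0,0,0],"angular":[0,0,0]},{"dp":[0,0,0],"angular":[0,0,0]},{"dp":[0,0,0],"angular":[0,0,0]},{"dp":[0,0,0],"angular":[0,0,0]},{"dp":[0,0,0],"angular":[0,0,0]}]' 1 30; python3 -c "
from h import *; print(sense()['q'].round(3),sense()['ft_torque'].round(3))"
```

```text
t: 11.4
tcp_pos: [0.5346, 0.0342, 0.1305]
tool_rot: [0.987, 0.162, -0.001, -0.0]
force: [-0.4, 0.0, 0.1]
finger_gap: 1.0
gripper_force: 0.0
t: 12.2
tcp_pos: [0.536, 0.0325, 0.1321]
tool_rot: [0.987, 0.163, 0.001, 0.002]
force: [-0.3, -6.0, 3.1]
finger_gap: 0.413
gripper_force: 31.2
[-0.146  0.58   1.759 -0.003  0.799  1.1  ] [-0.795  0.078  0.033]
```

```bash
python3 -m crank '[{"dp":[0.02,-0.06,0.05],"angular":[0,0,0]},{"dp":[0,0,0],"angular":[0,0,0]},{"dp":[0,0,0],"angular":[0,0,0]}]'; python3 -m crank '[{"dp":[0,0,0.0095],"angular":[0,0,8.5]},{"dp":[0,0,0],"angular":[0,0,0]},{"dp":[0,0,0],"angular":[0,0,0]}]';python3 -c "
from h import *; print(sense()['q'].round(3),sense()['ft_torque'].round(3))"
```

```text
t: 12.5
tcp_pos: [0.536, 0.0324, 0.1325]
tool_rot: [0.987, 0.162, 0.001, 0.0]
force: [2.7, 0.5, -2.5]
finger_gap: 0.408
gripper_force: 30.7
t: 12.8
tcp_pos: [0.536, 0.0324, 0.1328]
tool_rot: [0.972, 0.234, 0.001, 0.0]
force: [2.5, -0.5, -3.1]
finger_gap: 0.41
gripper_force: 30.7
[-0.148  0.579  1.758 -0.     0.804  0.952] [-0.103 -0.435 -0.034]
```

```bash
python3 -m crank '[{"dp":[0,0,0.04],"angular":[0,0,0]},{"dp":[0,0,0.04],"angular":[0,0,0]},{"dp":[0,0,0],"angular":[0,0,0]}]'; python3 -m crank '[{"dp":[0,0,0.0095],"angular":[0,0,8.5]},{"dp":[0,0,0],"angular":[0,0,0]}]';python3 -m crank '[{"dp":[0,0,0.0095],"angular":[0,0,8.5]},{"dp":[0,0,0],"angular":[0,0,0]}]';python3 -m crank '[{"dp":[0,0,0.005],"angular":[0,0,4.5]},{"dp":[0,0,0],"angular":[0,0,0]}]'
```

```text
t: 13.1
tcp_pos: [0.536, 0.0324, 0.1354]
tool_rot: [0.972, 0.234, 0.001, 0.0]
force: [3.7, 0.1, -4.1]
finger_gap: 0.412
gripper_force: 30.6
t: 13.3
tcp_pos: [0.536, 0.0323, 0.1356]
tool_rot: [0.952, 0.306, 0.001, 0.0]
force: [3.5, -0.2, -2.7]
finger_gap: 0.412
gripper_force: 30.6
t: 13.5
tcp_pos: [0.536, 0.0323, 0.1359]
tool_rot: [0.927, 0.374, 0.001, 0.0]
force: [3.9, 0.2, -4.2]
finger_gap: 0.411
gripper_force: 30.6
t: 13.7
tcp_pos: [0.536, 0.0323, 0.136]
tool_rot: [0.912, 0.41, 0.001, 0.0]
force: [5.3, 0.6, -3.1]
finger_gap: 0.413
gripper_force: 30.6
```

Only the screw's weight resisted the lift, so an upward pull can't show where the thread ends. I'll use a slight downward bias instead: contact force then shows the thread height.

```bash
python3 -m crank '[{"dp":[0,0,-0.04],"angular":[0,0,0]},{"dp":[0,0,-0.04],"angular":[0,0,0]},{"dp":[0,0,0],"angular":[0,0,0]}]'; python3 -m crank '[{"dp":[0,0,-0.03],"angular":[0,0,0]},{"dp":[0,0,0],"angular":[0,0,0]},{"dp":[0,0,0],"angular":[0,0,0]}]';python3 -m crank '[{"dp":[0,0,-0.03],"angular":[0,0,0]},{"dp":[0,0,0],"angular":[0,0,0]},{"dp":[0,0,0],"angular":[0,0,0]}]'
```

```text
t: 14.0
tcp_pos: [0.536, 0.0323, 0.1336]
tool_rot: [0.912, 0.411, 0.001, 0.0]
force: [5.2, -0.3, -3.6]
finger_gap: 0.41
gripper_force: 30.7
t: 14.3
tcp_pos: [0.536, 0.0323, 0.1332]
tool_rot: [0.911, 0.412, 0.001, 0.0]
force: [5.4, 0.3, 2.4]
finger_gap: 0.409
gripper_force: 31.2
t: 14.6
tcp_pos: [0.536, 0.0323, 0.1329]
tool_rot: [0.911, 0.412, 0.001, 0.0]
force: [2.6, 0.1, 7.1]
finger_gap: 0.41
gripper_force: 31.7
```

```bash
for i in 1; do :; done; python3 -m crank '[{"dp":[0,0,0.005],"angular":[0,0,4.5]},{"dp":[0,0,0],"angular":[0,0,0]},{"dp":[0,0,0],"angular":[0,0,0]}]'|grep -E "tcp|force:";python3 -m crank '[{"dp":[0,0,0.005],"angular":[0,0,4.5]},{"dp":[0,0,0],"angular":[0,0,0]},{"dp":[0,0,0],"angular":[0,0,0]}]'|grep -E "tcp|force:"
```

```text
tcp_pos: [0.536, 0.0323, 0.1324]
force: [4.3, 0.5, 4.4]
gripper_force: 31.3
tcp_pos: [0.536, 0.0323, 0.1316]
force: [6.1, -0.7, -2.8]
gripper_force: 30.8
```

The drop shows: the push fell from +7 N to -2.8 N, which is just the screw's weight hanging. I'll lower it onto the next thread; contact should be at TCP z of about 0.1275.

```bash
python3 -m crank '[{"dp":[0,0,-0.05],"angular":[0,0,0]},{"dp":[0,0,-0.05],"angular":[0,0,0]},{"dp":[0,0,0],"angular":[0,0,0]},{"dp":[0,0,0],"angular":[0,0,0]}]'|grep -E "tcp|force:";python3 -m crank '[{"dp":[0,0,-0.03],"angular":[0,0,0]},{"dp":[0,0,0],"angular":[0,0,0]},{"dp":[0,0,0],"angular":[0,0,0]}]'|grep -E "tcp|force:";python3 -m crank '[{"dp":[0,0,-0.03],"angular":[0,0,0]},{"dp":[0,0,0],"angular":[0,0,0]},{"dp":[0,0,0],"angular":[0,0,0]}]'|grep -E "tcp|force:"; python3 -c "
from h import *; print(sense()['q'].round(3),sense()['t'])"
```

```text
tcp_pos: [0.536, 0.0323, 0.1284]
force: [5.4, -0.4, -3.4]
gripper_force: 30.7
tcp_pos: [0.536, 0.0323, 0.1278]
force: [7.3, 0.6, -0.8]
gripper_force: 30.9
tcp_pos: [0.536, 0.0323, 0.1274]
force: [6.0, 0.5, 3.5]
gripper_force: 31.3
[-0.148  0.588  1.761  0.     0.791  0.417] 16.2
```

Contact is at 0.1276 as predicted, so the screw is seated on the next start. Forward stroke 1 is 120° clockwise, following the 12 mm pitch, with a small x correction to relieve the side force.

```bash
cat >> h.py <<'E'
def st():
    s=sense(); q=s["tool_rot"]; print("t %.2f phi %.2f q6 %.3f"%(s["t"],np.degrees(2*np.arctan2(q[1],q[0])),s["q"][5]),s["tcp_pos"].round(4),s["force"].round(1),s["ft_torque"].round(2),"gap %.3f"%s["finger_gap"])
E
python3 -c "from h import *;st()"
python3 -m crank '[{"dp":[0.05,0,0],"angular":[0,0,0]},{"dp":[0,0,0],"angular":[0,0,0]}]' - 40 >/dev/null; python3 -c "from h import *;st()"
python3 -m crank '[{"dp":[0,0,-0.0089],"angular":[0,0,-8]},{"dp":[0,0,-0.0089],"angular":[0,0,-8]},{"dp":[0,0,-0.0089],"angular":[0,0,-8]},{"dp":[0,0,-0.0089],"angular":[0,0,-8]},{"dp":[0,0,-0.0089],"angular":[0,0,-8]},{"dp":[0,0,0],"angular":[0,0,0]}]' >/dev/null; python3 -c "from h import *;st()"
```

```text
t 16.20 phi 57.63 q6 0.417 [0.536  0.0323 0.1274] [6.  0.5 3.5] [-0.02 -0.94  0.02] gap 0.411
t 16.40 phi 57.67 q6 0.417 [0.5362 0.0323 0.1274] [ 1.4 -0.6  5.1] [-0.24 -0.58 -0.02] gap 0.408
t 17.00 phi 17.63 q6 1.116 [0.536  0.0324 0.126 ] [1.5 0.5 5.2] [-0.31 -0.45 -0.09] gap 0.415
```

```bash
python3 -m crank '[{"dp":[0,0,-0.0089],"angular":[0,0,-8]},{"dp":[0,0,-0.0089],"angular":[0,0,-8]},{"dp":[0,0,-0.0089],"angular":[0,0,-8]},{"dp":[0,0,-0.0089],"angular":[0,0,-8]},{"dp":[0,0,-0.0089],"angular":[0,0,-8]},{"dp":[0,0,-0.0089],"angular":[0,0,-8]},{"dp":[0,0,-0.0089],"angular":[0,0,-8]},{"dp":[0,0,-0.0089],"angular":[0,0,-8]},{"dp":[0,0,-0.0089],"angular":[0,0,-8]},{"dp":[0,0,-0.0089],"angular":[0,0,-8]},{"dp":[0,0,0],"angular":[0,0,0]}]' >/dev/null; python3 -c "from h import *;st()"
python3 -m crank '[{"dp":[0,0,0],"angular":[0,0,0]},{"dp":[0,0,0],"angular":[0,0,0]},{"dp":[0,0,0],"angular":[0,0,0]},{"dp":[0,0,0],"angular":[0,0,0]},{"dp":[0,0,0],"angular":[0,0,0]}]' 0.25 >/dev/null; python3 -c "from h import *;st()"
```

```text
t 18.10 phi -62.35 q6 2.511 [0.5361 0.0327 0.1233] [2.4 0.1 5.7] [-0.06 -0.42 -0.11] gap 0.411
t 18.60 phi -62.32 q6 2.511 [0.5364 0.0324 0.1229] [0.5 0.3 0. ] [-0.02  0.02  0.01] gap 0.752
```

```bash
python3 -m crank '[{"dp":[0,0,0],"angular":[0,0,8]},{"dp":[0,0,0],"angular":[0,0,8]},{"dp":[0,0,0],"angular":[0,0,8]},{"dp":[0,0,0],"angular":[0,0,8]},{"dp":[0,0,0],"angular":[0,0,8]},{"dp":[0,0,0],"angular":[0,0,8]},{"dp":[0,0,0],"angular":[0,0,8]},{"dp":[0,0,0],"angular":[0,0,8]},{"dp":[0,0,0],"angular":[0,0,8]},{"dp":[0,0,0],"angular":[0,0,8]},{"dp":[0,0,0],"angular":[0,0,8]},{"dp":[0,0,0],"angular":[0,0,8]},{"dp":[0,0,0],"angular":[0,0,8]},{"dp":[0,0,0],"angular":[0,0,8]},{"dp":[0,0,0],"angular":[0,0,8]}]' >/dev/null; python3 -c "from h import *;st()"
python3 -m crank '[{"dp":[0,0,0],"angular":[0,0,8]},{"dp":[0,0,0],"angular":[0,0,8]},{"dp":[0,0,0],"angular":[0,0,8]},{"dp":[0,0,0],"angular":[0,0,8]},{"dp":[0,0,0],"angular":[0,0,8]},{"dp":[0,0,0],"angular":[0,0,8]},{"dp":[0,0,0],"angular":[0,0,8]},{"dp":[0,0,0],"angular":[0,0,8]},{"dp":[0,0,0],"angular":[0,0,8]},{"dp":[0,0,0],"angular":[0,0,8]},{"dp":[0,0,0],"angular":[0,0,8]},{"dp":[0,0,0],"angular":[0,0,8]},{"dp":[0,0,0],"angular":[0,0,8]},{"dp":[0,0,0],"angular":[0,0,8]},{"dp":[0,0,0],"angular":[0,0,8]},{"dp":[0,0,0],"angular":[0,0,0]},{"dp":[0,0,0],"angular":[0,0,0]}]' >/dev/null; python3 -c "from h import *;st()"
python3 -m crank '[{"dp":[0,0,0],"angular":[0,0,0]},{"dp":[0,0,0],"angular":[0,0,0]},{"dp":[0,0,0],"angular":[0,0,0]},{"dp":[0,0,0],"angular":[0,0,0]},{"dp":[0,0,0],"angular":[0,0,0]},{"dp":[0,0,0],"angular":[0,0,0]}]' 1 40 >/dev/null; python3 -c "from h import *;st()"
```

```text
t 20.10 phi 58.00 q6 0.411 [0.5367 0.0324 0.1231] [0.5 0.3 0. ] [-0.04  0.   -0.02] gap 0.749
t 21.80 phi 177.50 q6 -1.675 [0.5369 0.0324 0.1232] [ 0.  -0.1 -0.9] [ 0.01 -0.02 -0.04] gap 0.748
t 22.40 phi 177.65 q6 -1.677 [0.5369 0.0325 0.1233] [0.1 1.9 1.8] [0.19 0.11 0.01] gap 0.412
```

```bash
python3 -m crank '[{"dp":[0,0,-0.0089],"angular":[0,0,-8]},{"dp":[0,0,-0.0089],"angular":[0,0,-8]},{"dp":[0,0,-0.0089],"angular":[0,0,-8]},{"dp":[0,0,-0.0089],"angular":[0,0,-8]},{"dp":[0,0,-0.0089],"angular":[0,0,-8]},{"dp":[0,0,-0.0089],"angular":[0,0,-8]},{"dp":[0,0,-0.0089],"angular":[0,0,-8]},{"dp":[0,0,-0.0089],"angular":[0,0,-8]},{"dp":[0,0,-0.0089],"angular":[0,0,-8]},{"dp":[0,0,-0.0089],"angular":[0,0,-8]},{"dp":[0,0,-0.0089],"angular":[0,0,-8]},{"dp":[0,0,-0.0089],"angular":[0,0,-8]},{"dp":[0,0,-0.0089],"angular":[0,0,-8]},{"dp":[0,0,-0.0089],"angular":[0,0,-8]},{"dp":[0,0,-0.0089],"angular":[0,0,-8]}]' >/dev/null; python3 -c "from h import *;st()"
python3 -m crank '[{"dp":[0,0,-0.0089],"angular":[0,0,-8]},{"dp":[0,0,-0.0089],"angular":[0,0,-8]},{"dp":[0,0,-0.0089],"angular":[0,0,-8]},{"dp":[0,0,-0.0089],"angular":[0,0,-8]},{"dp":[0,0,-0.0089],"angular":[0,0,-8]},{"dp":[0,0,-0.0089],"angular":[0,0,-8]},{"dp":[0,0,-0.0089],"angular":[0,0,-8]},{"dp":[0,0,-0.0089],"angular":[0,0,-8]},{"dp":[0,0,-0.0089],"angular":[0,0,-8]},{"dp":[0,0,-0.0089],"angular":[0,0,-8]},{"dp":[0,0,-0.0089],"angular":[0,0,-8]},{"dp":[0,0,-0.0089],"angular":[0,0,-8]},{"dp":[0,0,-0.0089],"angular":[0,0,-8]},{"dp":[0,0,-0.0089],"angular":[0,0,-8]},{"dp":[0,0,-0.0089],"angular":[0,0,-8]},{"dp":[0,0,0],"angular":[0,0,0]},{"dp":[0,0,0],"angular":[0,0,0]}]' >/dev/null; python3 -c "from h import *;st()"
```

```text
t 23.90 phi 57.39 q6 0.422 [0.536  0.0319 0.1192] [-2.8 -1.   2.8] [-0.21  0.28  0.08] gap 0.410
t 25.60 phi -62.21 q6 2.509 [0.536  0.033  0.1151] [-3.1  3.4  4.2] [ 0.59  0.35 -0.06] gap 0.413
```

```bash
python3 - <<'E'
from h import *
o=grab("4"); t,s=o["top"],o["side"]; st()
cv2.imwrite("pics/s4.png",np.hstack([crop(s,270,150,390,280,4),cv2.resize(crop(t,235,170,345,270,3),(310,520))]))
E
```

```text
t 25.70 phi -62.25 q6 2.509 [0.536  0.033  0.1151] [-3.   4.3  3.5] [ 0.66  0.41 -0.05] gap 0.409
```

View pics/s4.png

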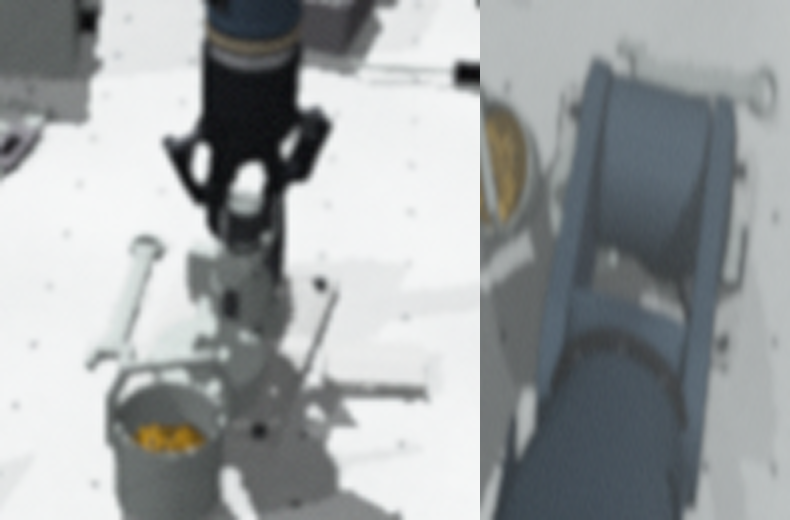

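The can is upright at crop (165,430). The head, at about (245,203), is gripped between the fingers and sits lower than before. I'll check its height from the depth image.

```bash
python3 - <<'E'
from h import *
d=load("side4"); print(proj(d,[[.536,.033,.130],[.536,.033,.148]]).round(1))
P,g=cloud(d,322,196,342,212); R=np.hypot(*(P[:,:2]-[.536,.034]).T)
k=(R<.016)&(P[:,2]>.10)&(P[:,2]<.16); print(k.sum(),np.percentile(P[k][:,2],[10,25,50,75,90]).round(4)); k&=R<.012; print(k.sum(),np.median(P[k][:,2]))
P0,_=cloud(d,300,175,370,250);R=np.hypot(*(P0[:,:2]-[.536,.034]).T);k=(P0[:,2]>.08)&(P0[:,2]<.094)&(R<.07)&(R>.02);print("strap",k.sum(),np.median(P0[k][:,2]))
E
```

```text
[[330.8 199.4]
 [331.  194.7]]
73 [0.1067 0.1185 0.1271 0.1288 0.1306]
29 0.12907438699229878
strap 70 0.08542387439846139
```

The head has come down about 16.5 mm since before the turn. That fits a lift of about -18 mm, one turn in. I'm handing the job in.

```bash
python3 -c "
from station import order; print(order.sign_off())"
```

```text
the job is handed in; nothing more can be done
None
```

The can is standing upright on the bench beside the fixture; the clamp screw was backed off until it dropped, then started one full turn forward, and its head is still gripped. The job was handed in at about 26 s.

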